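# Put the paint bottles back in the rack after a painting session

### The job

Put the paints away: stand the three dropper bottles and the squat jar upright in the wooden rack, each fully down in the hole of its own size (smallest bottle in the smallest hole, the jar in the biggest). The smallest bottle was put back in the jar's hole by mistake, so that one has to move over first. Keep them upright, set them down rather than dropping them, and leave the bottle that stands on the glass sheet where it is: it is still in use.

Things in the scene. Friction and masses are not known exactly. Their poses are not given: they have to be found in the camera images.
- small_bottle_center (a point): The smallest dropper bottle: white plastic, paper label, pointed black cap. Round, 24 mm across (body to 53 mm up), 80 mm tall. At the start it stands upright, wrongly, in the biggest hole of the rack (jar_block). This point is its centre, on its axis, half-way up; z is up along its axis.
- medium_bottle_center (a point): Middle-sized dropper bottle off the glass sheet, same look: 34 mm across (body to 62 mm up), 94 mm tall, pointed black cap; upright on the bare desk. This point is its centre, on its axis, half-way up; z is up along its axis.
- large_bottle_center (a point): Largest dropper bottle, same look: 44 mm across (body to 66 mm up), 100 mm tall, pointed black cap; upright on the bare desk. This point is its centre, on its axis, half-way up; z is up along its axis.
- jar_center (a point): Squat paint jar: 54 mm across, 78 mm tall, white body with a flat ribbed black screw lid nearly as wide as the jar (lid from 58 mm up); upright on the bare desk. This point is its centre, on its axis, half-way up; z is up along its axis.
- small_block: Fixed plywood rack block, 90 x 90 mm and 22 mm high, with one round hole 34 mm across and 14 mm deep in the middle of its top: the hole for the small bottle (24 mm across). Origin under its centre, on the rack board, so the hole's floor is 8 mm and its rim 22 mm above the origin; z up. The four blocks stand on a board in a row along their own y axis, 92 mm from hole to hole, in any order.
- medium_block: Fixed plywood rack block, 90 x 90 mm and 22 mm high, with one round hole 44 mm across and 14 mm deep in the middle of its top: the hole for the medium bottle (34 mm across). Origin under its centre, on the rack board, so the hole's floor is 8 mm and its rim 22 mm above the origin; z up. The four blocks stand on a board in a row along their own y axis, 92 mm from hole to hole, in any order.
- large_block: Fixed plywood rack block, 90 x 90 mm and 22 mm high, with one round hole 54 mm across and 14 mm deep in the middle of its top: the hole for the large bottle (44 mm across). Origin under its centre, on the rack board, so the hole's floor is 8 mm and its rim 22 mm above the origin; z up. The four blocks stand on a board in a row along their own y axis, 92 mm from hole to hole, in any order.
- jar_block: Fixed plywood rack block, 90 x 90 mm and 22 mm high, with one round hole 64 mm across and 14 mm deep in the middle of its top: the hole for the squat jar (54 mm across). Origin under its centre, on the rack board, so the hole's floor is 8 mm and its rim 22 mm above the origin; z up. The four blocks stand on a board in a row along their own y axis, 92 mm from hole to hole, in any order.
- use_bottle_center (a point): The bottle in use: the same make and size as the medium bottle (34 mm across, 94 mm tall) but standing on the glass sheet. It stays there. This point is its centre, half-way up.
- glass_sheet: Painting glass lying flat on the desk, fixed: 150 mm (its x) x 120 mm (its y), 4 mm thick, pale green, with paint dabs and two small painted clay parts on it. Origin under its centre.
Things that resemble listed ones, but are neither listed nor needed, are in the scene too. What is shaped like the part that bears jar_center but pink, purple or yellow is not meant.

How it is judged:
By the outcome, as a careful person would: the job done as asked, in the order asked, and still so for the second after the job is handed in, with the robot touching nothing.
It also fails if it takes over 106 s, if anything falls off the work surface, if the arm or the gripper's body presses on something with over 40 N, if the wrist force passes 120 N, or if a joint passes its speed limit or range.

### The arm

A 7-joint arm with a two-finger parallel gripper is mounted at the origin on the work surface. World frame = base frame: x ahead of the robot, y to its left, z up, the work surface at z = 0. Lengths are in mm, angles in rad, forces in N, time in s.
With the tool pointing down it reaches from about 425 to 925 mm from the base axis. Payload 6.8 kg.
Tool frame: the origin (TCP) lies midway between the tips of the shut fingers; the grasp point (between the pads) lies 19 mm behind it; z points along the fingers, y is the line along which they close (so a half turn about z gives the same grasp; the last joint's range is limited). The gripper opens to 88 mm and grips with 3 to 60 N. Pads are 20 mm wide; open, the fingers measure 115 mm over their backs; the gripper's body (75 mm by 178 mm) begins 61 mm behind the grasp point.
Start: joints at [-1.301, 0.477, 0.022, 1.555, -0.011, 1.109, -0.083], TCP at [248.989, 627.418, 184.364] pointing down, gripper open.
Joint ranges: [-2.96, 2.96], [-0.34, 2.1], [-1.41, 1.46], [0.24, 2.44], [-1.37, 4.51], [0.17, 1.92], [-2.96, 2.96]. Speed limits (rad/s): [2.39, 2.39, 3.14, 3.14, 3.14, 3.14, 3.14].

### API

Orientations are given as a rotation vector (axis times angle).
In Python, from rig import manip, ik, viewer, sign_off gives the robot as it stands. Calls block until the motion is done:
- manip.movep(position, orientation): joint-space move of the TCP to a pose.
- manip.line_to(position, ori=None, max_speed=150, guard=None): straight line of the TCP; ori=None keeps the orientation; max_speed is the mean speed in mm/s. With guard (N) it stops when the force on the tool has changed by that much, and returns True; else False.
- manip.set_joints(angles): joint-space move.
- manip.move_gripper(opening): finger opening in mm; the grip force is fixed at half the most; returns when the fingers have stopped.
- manip.wait(seconds).
- ik(position, orientation): joint angles nearest the present ones, or None.
- manip.read_state(): the state.
- viewer.read_camera(name): name is "side" or "top"; returns a dict with "frame" (400x640x3 uint8, blue, green, red), "K" (3x3 intrinsics, pixels), "xyz" and "rotation" of the camera in the world. Camera axes: x right, y up, looking along -z (the intrinsics and any distortion apply to the point x, -y, -z); pixel columns grow to the right and rows downward; lengths in mm; the calibration is good to about 2 mm. A picture is of the moment at which its call begins. There is no depth.
A pose or a line that the arm cannot do raises manip.MotionError and nothing moves.
- sign_off(): hands the job in; it is judged then, once.
The state is a dict: "time": time; "q": joint angles; "joint_velocities": joint speeds; "effort": joint torques, N m; "eef_pos": TCP position; "ee_rot": TCP orientation; "ft_force": force on the tool from outside, world axes, zero at the start; "wrist_torque": the same for the moment, N m; "finger_gap": finger opening in mm; "finger_force": force on a finger pad.
Only numpy, scipy, OpenCV 4.12 (cv2) and the standard library are available. Lean on these libraries where they do the work, as an engineer would, in place of code of your own. Each camera call takes 0.05 s, during which the arm holds its last target. There are 200 camera calls.

## Working session

There is one attempt and no reset: what is moved stays moved. The work goes in short steps, each a Python script; the robot and the scene stay as the last script left them, time stands still between calls to the robot, and variables do not carry over. Pictures are saved under pics/ and viewed, at most 14 in all, crops included, and the job is handed in when it is done.

```bash
ls; mkdir -p pics; python3 - <<'E'
from rig import manip, viewer
import cv2
for n in("top","side"):
    d=viewer.read_camera(n); cv2.imwrite(f"pics/{n}0.png",d["frame"]); print(n,d["K"],d["xyz"],d["rotation"],[k for k in d])
s=manip.read_state(); print(s["time"],s["ee_rot"],s["eef_pos"])
E
```

```text
pics
top [[520.98172072   0.         324.33027065]
 [  0.         520.98172072 194.50308329]
 [  0.           0.           1.        ]] [ 330.79380468    4.25849585 1087.96935168] [ 0.14712164 -0.15710831 -1.55853572] ['frame', 'K', 'xyz', 'rotation']
side [[402.72626806   0.         319.15455955]
 [  0.         402.72626806 198.859284  ]
 [  0.           0.           1.        ]] [ 131.50276708 -622.69081942  556.72636158] [ 0.93225074 -0.25558014 -0.5041196 ] ['frame', 'K', 'xyz', 'rotation']
0.1 [-5.89867742e-01 -3.08553529e+00  2.48966439e-03] [248.7819443  626.84021604 183.51173956]
```

View pics/top0.png

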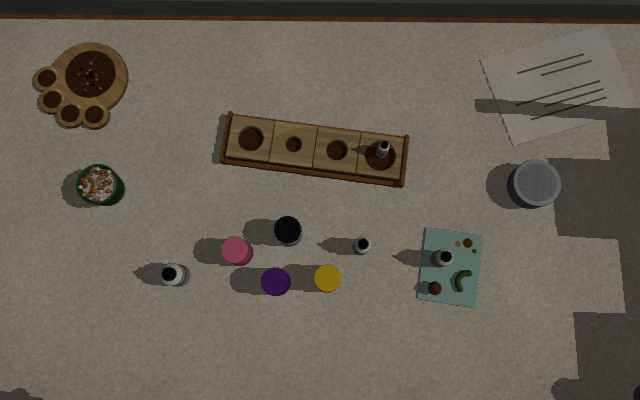

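View pics/side0.png

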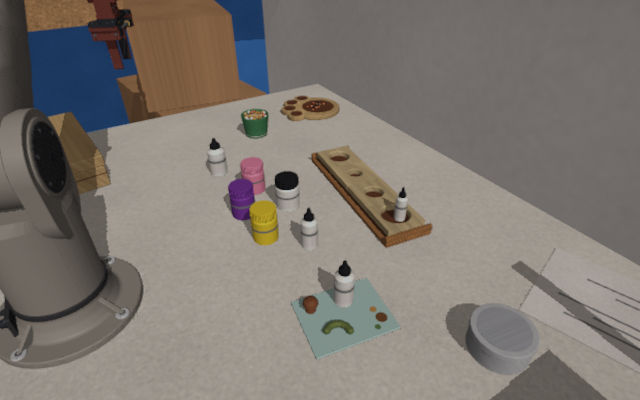

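The top view (left = +y, up = +x) shows these candidates:
- **Small bottle:** (382,148), in the right-hand biggest hole.
- **Medium bottle:** (362,245) on the bare desk. The lookalike at (445,257) stands on the glass, so it stays.
- **Large bottle:** (173,274).
- **Jar:** the black lid at (288,230). The pink (237,250), purple (276,281) and yellow (327,278) ones are decoys.
- **Holes:** large (251,138), small (294,144), medium (337,150), jar (380,155).

The side view agrees.

```bash
cat > h.py <<'E'
import numpy as np, cv2
from scipy.spatial.transform import Rotation as R
def ray(d,px):
    v=np.linalg.inv(d["K"])@[px[0],px[1],1.]; v=R.from_rotvec(d["rotation"]).apply(v*[1,-1,-1])
    return np.array(d["xyz"]),v/np.linalg.norm(v)
def plane(d,px,z):
    o,v=ray(d,px); return o+v*(z-o[2])/v[2]
def tri(a,pa,b,pb):
    o,u=ray(a,pa);p,v=ray(b,pb)
    s=np.linalg.lstsq(np.c_[u,-v],p-o,rcond=None)[0]
    A,B=o+s[0]*u,p+s[1]*v; return (A+B)/2,np.linalg.norm(A-B)
def blob(img,c,r,thr):
    """dark blob nearest c within a window: centroid, area, bbox"""
    g=img.max(2); x0,y0=max(c[0]-r,0),max(c[1]-r,0); w=(g[y0:c[1]+r,x0:c[0]+r]<thr).astype(np.uint8)
    n,l,st,ce=cv2.connectedComponentsWithStats(w)
    k=1+np.argmax(st[1:,4]); return ce[k]+[x0,y0],st[k]+[x0,y0,0,0,0]
E
python3 - <<'E'
from h import *
from rig import viewer
t,s=viewer.read_camera("top"),viewer.read_camera("side")
for n,a,b,z in [("small",(383,146),(403,193),66),("medium",(362,243),(309,215),78),("large",(170,274),(214,145),83),("jar",(288,230),(287,181),70),("use",(446,256),(345,270),82)]:
    r=9 if n!="jar" else 20
    pa,sa=blob(t["frame"],a,r,45);pb,sb=blob(s["frame"],b,r,45)
    print(n,pa.round(1),sa,pb.round(1),sb,*[x.round(1) for x in tri(t,pa,s,pb)],plane(t,pa,z).round(1))
c=[]
for im,n,b in((t,"t",(215,105,200,85)),(s,"s",(300,140,140,105))):
    x,y,w,h=b; c.append(cv2.resize(im["frame"][y:y+h,x:x+w],None,fx=4,fy=4,interpolation=cv2.INTER_CUBIC))
c.append(cv2.resize(t["frame"][210:300,145:345],None,fx=4,fy=4,interpolation=cv2.INTER_CUBIC))
for i,k in enumerate(c): cv2.imwrite(f"pics/c{i}.png",k)
E
```

```text
small [379.6 147.1] [374 141  14  14 130] [402.  193.5] [399 188   6  10  35] [ 632.1 -115.3   78.1] 11.1 [ 630.7 -113.6   66. ]
medium [362.5 243.5] [358 239  10  10  88] [308.1 215.7] [304 209   9  12  76] [433.6 -76.7  75.7] 1.1 [432.8 -76.3  78. ]
large [168.4 273.5] [162 267  14  14 159] [214.  144.5] [210 139   9  10  63] [373.  294.4  83. ] 0.8 [372.6 294.5  83. ]
jar [287.  229.6] [274 216  27  30 600] [286.1 180.4] [275 172  23  18 345] [460.9  71.3  67.4] 1.4 [460.   71.3  70. ]
use [445.5 256.1] [440 251  12  11  99] [344.1 269.3] [339 261  11  15 119] [ 410.  -236.7   78.9] 1.1 [ 409.2 -235.7   82. ]
```

View pics/c0.png

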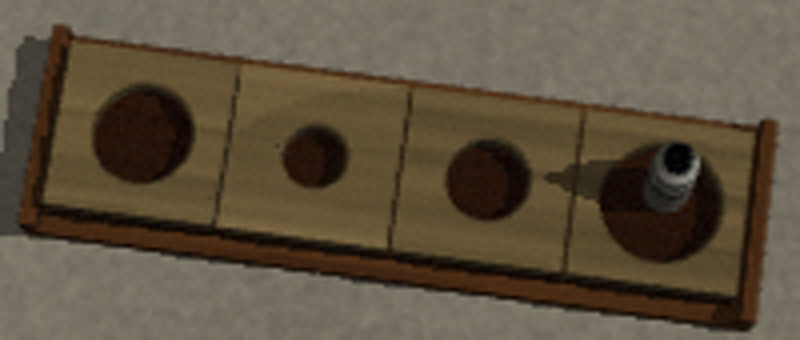

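View pics/c1.png

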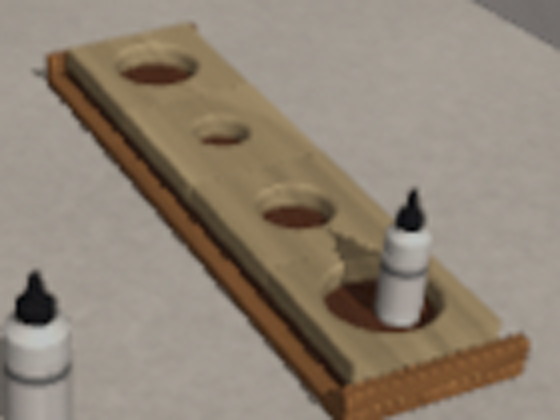

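View pics/c2.png

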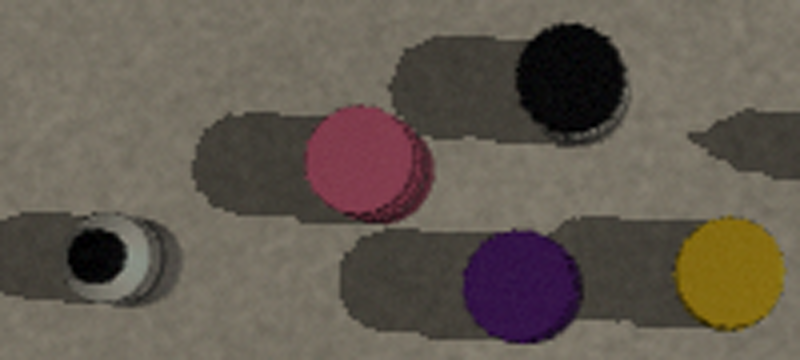

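The crops confirm the choices. The rack holes are visible at crop pixels (143,133), (316,156), (488,180) and (661,202). The small bottle stands upright, off-centre in the jar hole, with its cap at about (385,144.5) in the top view and (402.7,193) in the side view.

```bash
python3 - <<'E'
from h import *
from rig import viewer,ik,manip
t,s=viewer.read_camera("top"),viewer.read_camera("side")
T=[np.array(p)/4+[215,105] for p in((143,133),(316,156),(488,180),(661,202))]
S=[np.array(p)/4+[300,140] for p in((156,64),(221,129.5),(296,207),(384,297))]
for a,b in zip(T,S): print(*[x.round(1) for x in tri(t,a,s,b)],[plane(t,a,z)[:2].round(1) for z in(30,36)])
print("small",tri(t,(385,144.5),s,(402.7,193)), plane(t,(385,144.5),98),plane(t,(385,144.5),90))
print("jar",plane(t,(287.4,229.3),78))
f=s["frame"]
print("small foot side",plane(s,(399.7,220),20))
H=np.array([plane(t,a,32)[:2] for a in T]); d=H[0]-H[3]; print(np.linalg.norm(d)/3)
yax=np.r_[d/np.linalg.norm(d),0]; 
for sg in(1,-1):
    y=sg*np.array([yax[1],-yax[0],0]); z=np.array([0,0,-1.]); x=np.cross(y,z)
    rv=R.from_matrix(np.c_[x,y,z]).as_rotvec()
    print(rv,[ (lambda q: None if q is None else np.round(q,2))(ik(np.r_[p,h],rv)) for p in(H[0],H[3],(373,294),(433,-76),(461,71)) for h in(40,200)])
E
```

```text
[658.6 153.4  32.9] 2.2 [array([658.5, 154.3]), array([656.6, 153.5])]
[646.5  62.1  33.7] 2.1 [array([646.6,  62.8]), array([644.8,  62.5])]
[634.8 -28.5  32.3] 2.7 [array([634.3, -27.9]), array([632.5, -27.7])]
[ 624.1 -119.5   30.5] 2.7 [array([ 623. , -118.9]), array([ 621.4, -118.2])]
small (array([ 631.78597228, -122.99385085,   85.01914486]), np.float64(2.470458007172248)) [ 626.80344131 -120.67042849   98.        ] [ 629.19551242 -121.6799864    90.        ]
jar [459.49469127  69.98340991  78.        ]
small foot side [ 629.02574971 -129.61099645   20.        ]
91.65583462407075
[2.36007411 2.07356085 0.        ] [array([-0.67,  0.68,  0.51,  1.69, -0.41,  0.88, -0.12]), array([-0.71,  0.52,  0.58,  1.57, -0.3 ,  1.15, -0.2 ]), array([-0.33,  0.65,  0.6 ,  1.8 , -0.47,  0.84,  0.37]), array([-0.46,  0.49,  0.77,  1.68, -0.37,  1.13,  0.29]), array([-1.08,  0.37,  0.34,  2.17, -0.21,  0.63, -0.72]), array([-1.14,  0.12,  0.38,  2.02, -0.05,  1.01, -0.87]), array([-0.66,  0.43,  0.85,  2.26, -0.55,  0.66,  0.47]), array([-0.77,  0.05,  0.85,  2.11, -0.04,  1.  , -0.03]), array([-0.67,  0.38,  0.47,  2.19, -0.29,  0.63, -0.13]), array([-0.81,  0.11,  0.58,  2.05, -0.07,  1.  , -0.33])]
[ 2.07356085 -2.36007411 -0.        ] [array([-0.19,  0.63, -0.19,  1.65,  0.15,  0.87,  2.57]), array([-0.26,  0.47, -0.08,  1.53,  0.04,  1.14,  2.66]), array([-0.66,  1.02,  1.26,  1.82, -1.08,  1.18, -2.3 ]), array([-0.69,  0.74,  1.27,  1.69, -0.73,  1.28, -2.53]), array([-0.58,  0.37, -0.26,  2.13,  0.16,  0.65,  2.06]), array([-0.64,  0.14, -0.18,  1.99,  0.03,  1.02,  2.18]), array([-0.89,  0.73,  1.28,  2.27, -0.96,  0.89, -2.24]), array([ 1.1 ,  0.23, -1.18,  2.01,  0.24,  1.05,  2.82]), array([-0.23,  0.35, -0.06,  2.16,  0.04,  0.63,  2.69]), array([-0.43,  0.11,  0.16,  2.03, -0.02,  1.01,  2.75])]
```

```bash
cat >> h.py <<'E'
from rig import manip, viewer
RV=np.array([2.36007411,2.07356085,0.])
HI=195
HOLE=dict(large=(657.9,154.0),small=(646.0,62.9),medium=(633.9,-28.0),jar=(622.5,-118.9))
def go(x,y,z,v=200,guard=None):
    try: return manip.line_to([x,y,z],RV,max_speed=v,guard=guard)
    except manip.MotionError as e:
        print("line failed",e,v)
        if guard: raise
        manip.movep([x,y,z],RV); return False
def pick(x,y,foot,gh):
    go(x,y,HI,300); zt=foot+gh-19
    hit=go(x,y,zt,150,guard=12); print("down hit",hit)
    if hit: go(x,y,HI); raise SystemExit("hit")
    manip.move_gripper(10); s=manip.read_state(); print("gap",s["finger_gap"],s["finger_force"],s["time"])
    go(x,y,HI,150)
def lower(x,y,foot,gh):
    go(x,y,HI,250); zt=foot+gh-19
    go(x,y,zt+22,150)
    hit=go(x,y,zt-4,25,guard=5); s=manip.read_state(); print("place hit",hit,"height over expected",s["eef_pos"][2]-zt,s["ft_force"],s["time"])
def release(x,y,op=88):
    manip.move_gripper(op); s=manip.read_state(); p=s["eef_pos"]; go(p[0],p[1],HI,150); print("t",manip.read_state()["time"])
def snap(n,name,box,f=4):
    d=viewer.read_camera(n);x,y,w,h=box
    cv2.imwrite(f"pics/{name}.png",cv2.resize(d["frame"][y:y+h,x:x+w],None,fx=f,fy=f,interpolation=cv2.INTER_CUBIC)); return d
E
python3 - <<'E'
from h import *
manip.movep([631.5,-122.5,HI],RV); print(manip.read_state()["time"])
pick(631.5,-122.5,18,42)
go(*HOLE["small"],HI,250); go(*HOLE["small"],18+42-19+22,150)
print(manip.read_state()["eef_pos"],manip.read_state()["time"])
snap("side","s1",(300,110,160,110),5)
E
```

```text
3.2583
down hit False
gap 11.071333646401012 29.98993992805481 5.8667
[646.84942064  62.62518284  63.99390667] 8.9667
```

View pics/s1.png

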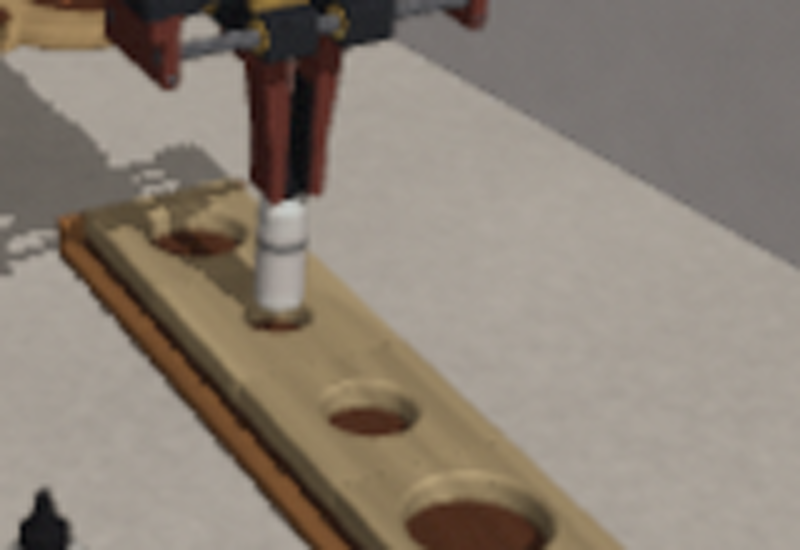

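```bash
python3 - <<'E'
from h import *
s,t=viewer.read_camera("side"),viewer.read_camera("top")
def proj(d,p):
    v=R.from_rotvec(d["rotation"]).inv().apply(np.array(p)-d["xyz"])*[1,-1,-1]; v=d["K"]@v; return v[:2]/v[2]
st=manip.read_state(); x,y,z=st["eef_pos"]; print(st["ee_rot"],st["finger_gap"],st["ft_force"])
for zz in(18,32,40,50,64,80,100): print(zz,((proj(s,(x,y,zz))-[300,110])*5).round(0))
cv2.imwrite("pics/t1.png",cv2.resize(t["frame"][100:200,220:420],None,fx=4,fy=4))
E
```

```text
[2.35934794 2.07310068 0.00255095] 11.269678785240883 [0.00717636 0.27200658 0.65431771]
18 [272. 338.]
32 [274. 314.]
40 [274. 300.]
50 [275. 283.]
64 [277. 258.]
80 [278. 229.]
100 [280. 193.]
```

View pics/t1.png

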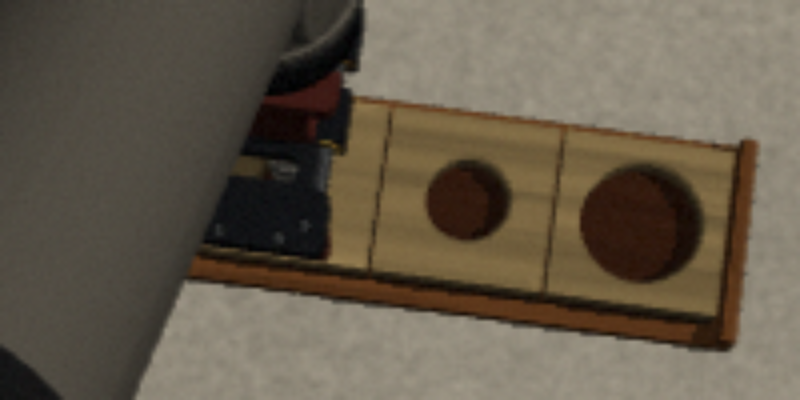

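```bash
python3 - <<'E'
from h import *
s=viewer.read_camera("side")
def proj(d,p):
    v=R.from_rotvec(d["rotation"]).inv().apply(np.array(p)-d["xyz"])*[1,-1,-1]; v=d["K"]@v; return v[:2]/v[2]
for z in(150,184,203,220): print(z,proj(s,(249,627,z)))
a=cv2.imread("pics/side0.png")[0:110,60:180]; a=cv2.resize(a,None,fx=4,fy=4); 
b=cv2.resize(s["frame"][60:200,300:420],None,fx=4,fy=4)
c=np.zeros((560,960,3),np.uint8); c[:440,:480]=a; c[:560,480:]=b
c=cv2.resize(c,(800,466)); cv2.imwrite("pics/g.png",c)
E
```

```text
150 [129.8831329  88.330731 ]
184 [126.56556842  76.61309343]
203 [124.66136489  69.88744667]
220 [122.92594845  63.75795589]
```

View pics/g.png

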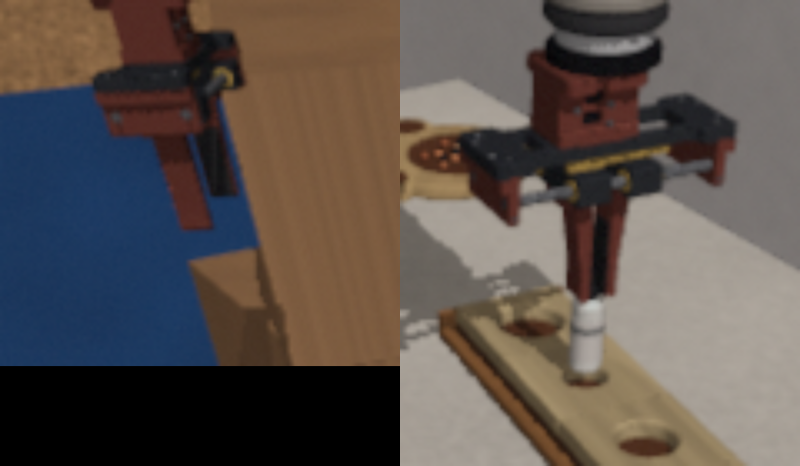

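The fingertips show about 33 mm above the reported TCP, both here and in the start picture, so the bottle is held by its cap. It hangs upright and centred over the small hole, so I'll lower it with the guard on and then probe the real tip height on the bare desk.

```bash
python3 - <<'E'
from h import *
x,y=HOLE["small"]
hit=go(x,y,33,25,guard=5); s=manip.read_state(); print(hit,s["eef_pos"],s["ft_force"],s["time"])
E
```

```text
True [645.94437641  62.89612901  40.47911224] [ 0.16443966 -0.18361818  2.30358854] 10.0167
```

```bash
python3 - <<'E'
from h import *
release(*HOLE["small"],40)
go(530,0,120,300); manip.move_gripper(0)
go(530,0,10,150,guard=8)
hit=go(530,0,-45,35,guard=5); s=manip.read_state(); print(hit,s["eef_pos"],s["ft_force"],s["time"])
go(530,0,60,150); 
snap("side","s2",(300,110,160,110),5)
E
```

```text
t 11.8417
True [ 5.29875487e+02 -7.55707079e-02 -3.78736668e+01] [-0.59538923  0.09135788  6.501013  ] 15.35
```

View pics/s2.png

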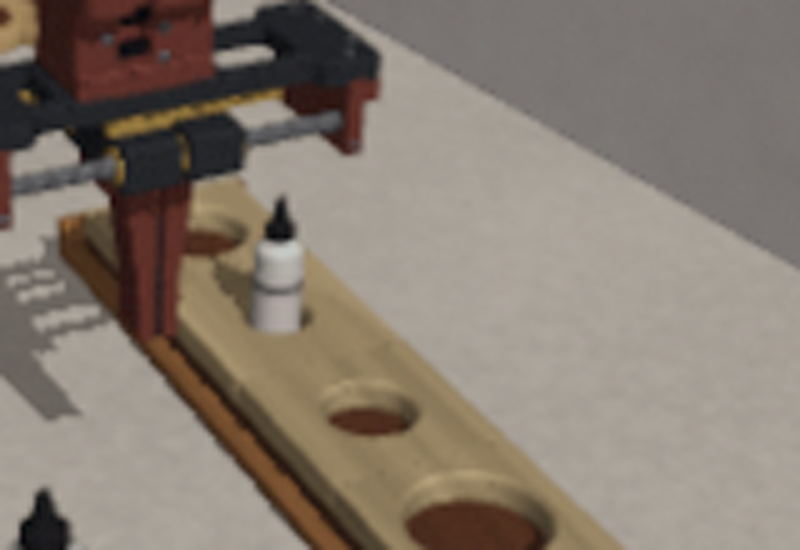

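The small bottle is seated: it stands upright at crop (279,290), sunk into the small hole. The fingertips are really 37 mm above the reported TCP, so I'll correct for that and do the jar.

```bash
sed -i 's/foot+gh-19/foot+gh-56/g; s/^HI=195/HI=140/' h.py; python3 - <<'E'
from h import *
go(530,0,HI,200); manip.move_gripper(88)
pick(459.7,70.2,0,40)
lower(*HOLE["jar"],18,40)
snap("side","s3",(300,110,160,130),5)
E
```

```text
down hit False
gap 54.04654244139847 30.000489950180054 20.4333
place hit True height over expected 0.03391703955426584 [-0.17506448 -0.19324568  4.66908595] 24.5167
```

View pics/s3.png

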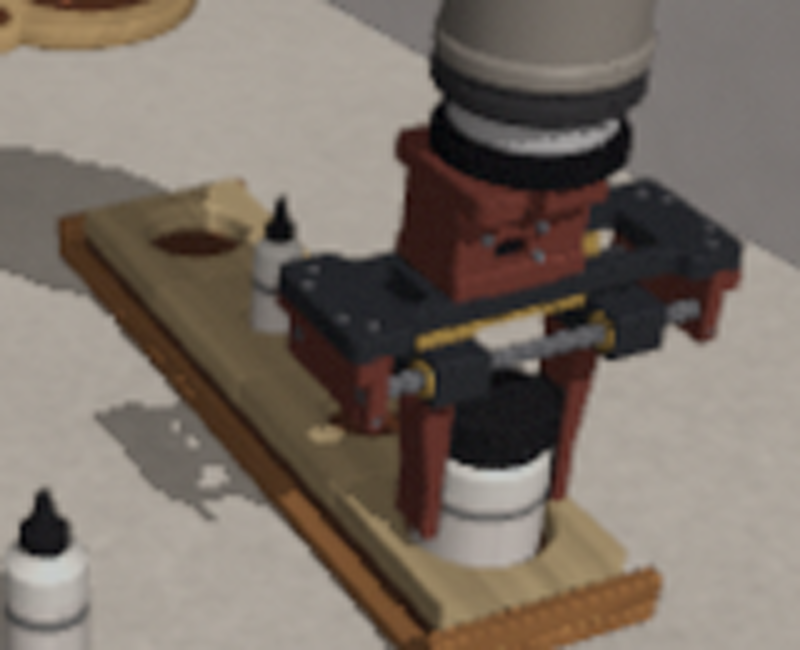

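The jar is down in its hole: the gap is 54 mm and the height is exactly as expected. Next come medium and large.

```bash
python3 - <<'E'
from h import *
release(*HOLE["jar"])
pick(433.4,-76.6,0,44)
lower(*HOLE["medium"],18,44)
h=manip.read_state()["eef_pos"][2]-(18+44-56)
if abs(h)>3: raise SystemExit("check")
release(*HOLE["medium"])
pick(373,294.4,0,48)
lower(*HOLE["large"],18,48)
E
```

```text
t 26.35
down hit False
gap 33.820056500524174 29.999536871910095 29.1833
place hit True height over expected -0.1462508129795399 [ 0.04550006 -0.76396149  4.38348014] 33.0417
t 35.05
down hit False
gap 43.822279424228405 30.00005006790161 38.4667
place hit True height over expected -0.05440149491622748 [0.13091218 0.12876874 3.95595883] 42.7
```

```bash
python3 - <<'E'
from h import *
release(*HOLE["large"])
go(500,250,200,250)
a=snap("top","t9",(215,95,200,90),4); b=snap("side","s9",(290,110,160,130),5)
x=cv2.imread("pics/t9.png");y=cv2.imread("pics/s9.png")
y=cv2.resize(y,(400,325)); f=cv2.resize(b["frame"],(400,250)); y=np.vstack([y[:250]]) if 0 else y[:240] 
cv2.imwrite("pics/fin.png",np.vstack([x,np.hstack([cv2.resize(y,(400,240)),cv2.resize(f,(400,240))])]))
E
```

```text
t 44.5583
```

View pics/fin.png

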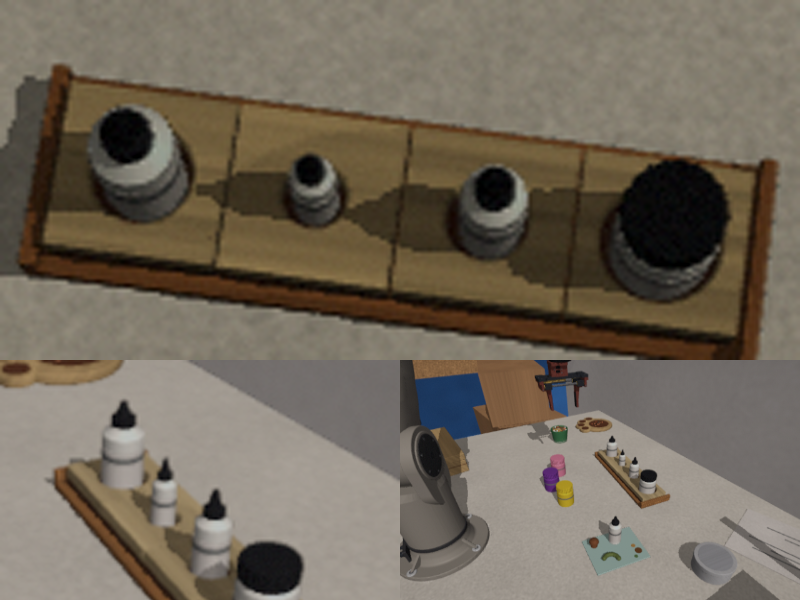

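All four stand upright in their own holes: the large bottle at crop (140,160), small (315,190), medium (490,210) and the jar (668,230). The bottle on the glass hasn't moved, and the arm is clear.

```bash
python3 -c "
from rig import sign_off
print(sign_off())"
```

```text
the job is handed in; nothing more can be done
None
```

I handed the job in at about 45 s: the three bottles and the jar stand upright, fully down in the holes of their own size, and the bottle on the glass was left where it was.

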